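# Clamp the lamp block in the drilling jig

## Robot

A 7-joint arm with a two-finger parallel gripper is mounted at the origin on the work surface. World frame = base frame: x ahead of the robot, y to its left, z up, the work surface at z = 0. Lengths are in m, angles in rad, forces in N, time in s.
With the tool pointing down it reaches from about 0.4 to 0.85 m from the base axis. Payload 10.4 kg.
Tool frame: the origin (TCP) lies on the centre line of the jaws, within the pads' length; the fingertips stand 22 mm ahead of it and the grasp point (between the pads) lies 3 mm ahead of it; z points along the fingers, y is the line along which they close (so a half turn about z gives the same grasp; the last joint's range is limited). The gripper opens to 87 mm and grips with 3 to 60 N. Pads are 19 mm wide; open, the fingers measure 117 mm over their backs; the gripper's body (75 mm by 190 mm) begins 51 mm behind the grasp point.
Start: joints at [1.26, 0.332, -0.065, 1.46, 0.022, 1.35, -0.088], TCP at [0.177, -0.599, 0.245] pointing down, gripper open.
Joint ranges: [-2.6, 2.6], [-0.5, 2.12], [-1.47, 1.34], [0.16, 2.42], [-1.27, 4.41], [0.06, 2.06], [-2.6, 2.6]. Speed limits (rad/s): [2.22, 2.22, 2.79, 2.79, 3.14, 3.14, 3.14].

## Interface

Orientations are given as a unit quaternion [w, x, y, z].
In Python, from workcell import sensors, optics, close_job gives the robot as it stands.
- The arm moves only by the tool servo_tool, never from a script. Its argument "steps" is a list of rows, each an object with "linear": the shift along the tool's x, y, z as a fraction of full scale, a list of three; "rotation": the turn, a rotation vector about the tool's x, y, z as a fraction of full scale, a list of three; "jaw": the opening, from -1 (shut) to 1 (fully open). In form: [{"linear": [dx, dy, dz], "rotation": [ax, ay, az], "jaw": jaw}, ...]. A call has 1 to 8 rows; each row shifts and turns the commanded pose from where the row before left it, along the tool's axes as they then stand; what a row does not reach is not made up. Full scale, the value 1, is 0.025 m for a shift and 0.08 rad for a turn. A row lasts 1/10 s, in which the tool goes at most 50 mm and 8.59 degrees, less where a joint would pass 70% of its speed; a pose out of reach is approached as far as the arm can. A call with a number of a shift or a turn outside -1 to 1 is refused whole. A call with a gripper value outside its range is refused whole. The fingers move at their own pace and stop on an object; "grip_force" is the grip in N (left out, the last holds). Time passes only in rows, so rows that do not move let the fingers close. It gives the time, the measured TCP pose, the force, the opening and the grip force at its end, in the units of the state.
- sensors.get_obs(): the state, without advancing time (a new reading comes with each control period).
- optics.capture(name): name is "side" or "top"; returns the picture (420x560x3 uint8, blue, green, red); there is no depth.
- optics.camera_params(name): a dict with "fx", "fy", "cx", "cy" (pixels), "world_to_cam" (4x4, takes a point from world to camera coordinates). Camera axes: x right, y down, z forward; pixel columns grow to the right and rows downward; lengths in m; the calibration is good to about 2 mm. A picture is of the moment at which its call begins. camera_params takes no time and is no camera call.
- close_job(): hands the job in; it is judged then, once.
The state is a dict: "time_s": time; "joint_pos": joint angles; "dq": joint speeds; "tau": joint torques, N m; "position": TCP position; "eef_rot": TCP orientation; "wrist_force": force on the tool from outside, world axes, zero at the start; "moment": the same for the moment, N m; "grip_width": finger opening in m; "gripper_force": force on a finger pad.
Only numpy, scipy, OpenCV 4.12 (cv2) and the standard library are available. Lean on these libraries where they do the work, as an engineer would, in place of code of your own. Each camera call takes 0.05 s, during which the arm holds its last target. There are 200 camera calls.

## Task

Clamp the resin block that sits in the drilling jig: push the clamp's strap round on its post until its rubber foot is over the middle of the block, then push the cam lever right down flat so that the foot holds the block tight. It only takes pushes with the back or tip of a finger, so lift nothing; keep the block seated in the jig as it is, and leave the other things on the board and bench where they are.

Things in the scene. Friction and masses are not known exactly. Their poses are not given: they have to be found in the camera images.
- jig: drilling jig: grey-faced plywood board 320 (its x) x 420 (its y) x 18 mm fixed to the bench; origin at its underside's centre, its x axis points to the steel fence (away from the robot at yaw 0). In this frame the block's seat is centred at (20, -65) mm, the clamp's post at (20, 50) mm. The fence stands 36 mm above the board behind the seat (+x), the drill guide 58 mm above it on the seat's -y side
- block: cast resin lamp block 100 x 100 x 60 mm, about 0.55 kg, sitting loose in the jig's seat against fence and drill guide; its top is 78 mm above the bench; origin at its underside's centre
- clamp_strap (a joint): swing of the clamp's strap about its vertical post, rad: 0 = foot above the block's middle, positive = open towards the jig's -x side (pi/2: strap points along the jig's -x); closing is anticlockwise from above. Range -0.5 to 2.05, no stop at 0; stays where left (friction about 0.12 N m, 1 to 1.5 N at its end)
- strap_end (a point): outer end of the strap, mid width and height, 152 mm from the post's axis. The strap is a level steel bar, 30 mm wide near the post and 25 mm at its end; underside 106 mm, top 120 mm above the bench while the lever is up
- clamp_foot: rubber-capped foot, 27 mm across, under the strap 115 mm from the post's axis; origin at the centre of its underside, 2.5 mm above the block's top while the lever is up; the spindle's nut and end above it rise to 140 mm above the bench
- cam_lever (a joint): cam lever, rad: 0 = straight up, pi/2 = flat; range 0 to 1.6. It turns about a level pin over the post and falls away from the foot, in the strap's vertical plane. Stays where left (friction about 0.22 N m, some 3 N at the grip). It lowers the strap by 3.2 mm per rad: the foot meets the block at about 0.8 rad and presses it with some 15 N when flat
- lever_pin (a point): middle of the lever's pin, on the post's axis, 142 mm above the bench; round cam cheeks reach up to 20 mm from it and 17 mm to each side
- lever_tip (a point): end of the cam lever, 94 mm from the pin; the last 52 mm is a black grip, 21 mm wide and 13 mm thick (6.5 mm either side of the line from pin to tip)
- sanding_block: cork sanding block 80 x 52 x 30 mm lying on the board's front right corner; origin at its underside's centre
- gauge_pin: upright steel gauge pin, 14 mm across, 55 mm tall, standing loose on the board behind the clamp; origin at its foot
- bit_case: black drill-bit case 62 x 98 x 22 mm lying on the board's back left corner; origin at its underside's centre
- bench_brush: wooden bench brush, 150 x 30 mm, 28 mm high, lying on the board's front left; origin at its underside's centre
- spare_block: second resin block, 100 x 100 x 60 mm, waiting on the bench at the right of the jig; not to be used; origin at its underside's centre
- wax_tin: round tin, 86 mm across, 55 mm tall, on the bench at the right; origin at its foot
- screw_jar: clear jar, 66 mm across, 85 mm tall, on the bench at the left; origin at its foot
- screwdriver: screwdriver lying on the bench at the left; origin at its underside
Not all that is in view belongs to the job. Leave any orange or purple look-alike of the block alone.

How it is judged:
On the way, in this order (a step that is already met when the one before it is completed fails the run):
1. the strap is swung over the block, foot over its middle within 18 mm, with the cam lever still up (horizontal distance between clamp_foot and block below 0.018 m and value of joint cam_lever below 0.45 rad), for 0.2 s.
2. the cam lever is pushed down flat and the foot presses on the block (horizontal distance between clamp_foot and block below 0.018 m and value of joint cam_lever above 1.4 rad and contact force between clamp_foot and block above 6 N), for 0.2 s.
At the end, for the whole second after the job is handed in: The cam lever lies flat (beyond 1.40 rad), the foot stands within 18 mm of the middle of the block and presses it with more than 6 N, strap, lever and block are at rest, and the block is within 8 mm of where it sat (all of step 2 and velocity of joint each of cam_lever, clamp_strap below 0.05 rad/s and velocity of joint clamp_strap above -0.05 rad/s and distance of block from where it was at the start of the episode below 0.008 m and linear speed of block below 0.01 m/s); the robot touches nothing.
It fails at once if the block is lifted, or knocked more than 12 mm out of its seat (z of block in the frame of jig above 0.026 m or distance of block from where it was at the start of the episode above 0.012 m).
It fails at once if the cam lever is pushed down while the foot is not over the block's middle (value of joint cam_lever above 0.9 rad and horizontal distance between clamp_foot and block above 0.03 m).
It fails at once if another thing on the board or bench is lifted or moved more than 25 mm (distance of any of sanding_block, gauge_pin, bit_case, bench_brush, spare_block, wax_tin, screw_jar, screwdriver from where it was at the start of the episode above 0.025 m).
It also fails if it takes over 54 s, if anything falls off the work surface, if the arm or the gripper's body presses on something with over 40 N, if the wrist force passes 120 N, or if a joint passes its speed limit or range.

## Working session

There is one attempt and no reset: what is moved stays moved. The work goes in short steps, Python scripts to look and compute and a tool call to move; the robot and the scene stay as the last step left them, time stands still between calls to the robot, and variables do not carry over. Pictures are saved under pics/ and viewed, at most 10 in all, crops included, and the job is handed in when it is done.

Besides the shell and the picture viewer there is one more tool, called after "Call:" by a JSON object that holds its "fn" and its "kwargs", one argument or row to a line. servo_tool: Moves the arm, as the interface text tells. Shift numbers are shares of 0.025 m and turn numbers shares of 0.08 rad, none past 1 either way. Its arguments: {"type":"object","properties":{"steps":{"type":"array","items":{"type":"object","properties":{"linear":{"type":"array","items":{"type":"number"}},"rotation":{"type":"array","items":{"type":"number"}},"jaw":{"type":"number"}}}},"grip_force":{"type":"number"}},"required":["steps"]}

```bash
mkdir -p pics; python3 - <<'E'
from workcell import sensors, optics
import cv2
o=sensors.get_obs();print({k:o[k] for k in('time_s','position','eef_rot','grip_width','wrist_force')})
for n in('side','top'):
    cv2.imwrite(f'pics/{n}0.png',cv2.resize(optics.capture(n),(784,588)))
    p=optics.camera_params(n);print(n,p)
E
```

```text
{'time_s': 0.0, 'position': array([ 0.17728189, -0.59894826,  0.24373999]), 'eef_rot': array([-7.11098746e-04,  9.89664127e-01,  1.43402886e-01, -1.46652654e-04]), 'grip_width': 0.08702417742545455, 'wrist_force': array([ 0.29297555,  1.0987225 , -0.21758075])}
side {'fx': 420.8130828953926, 'fy': 420.8130828953926, 'cx': 284.73115330650296, 'cy': 207.32339253531188, 'world_to_cam': array([[-0.99410762, -0.10813284,  0.00757192,  0.46513428],
       [-0.06660158,  0.55419405, -0.82971874,  0.16894713],
       [ 0.08552353, -0.82533402, -0.55813035,  1.33341015],
       [ 0.        ,  0.        ,  0.        ,  1.        ]])}
top {'fx': 424.6684016417325, 'fy': 424.6684016417325, 'cx': 276.8111475547984, 'cy': 208.37461772930996, 'world_to_cam': array([[-0.01695303, -0.99984596, -0.00454412, -0.01547113],
       [-0.98647422,  0.01746703, -0.1629832 ,  0.51380983],
       [ 0.16303747,  0.0017196 , -0.98661838,  1.1993013 ],
       [ 0.        ,  0.        ,  0.        ,  1.        ]])}
```

View pics/top0.png

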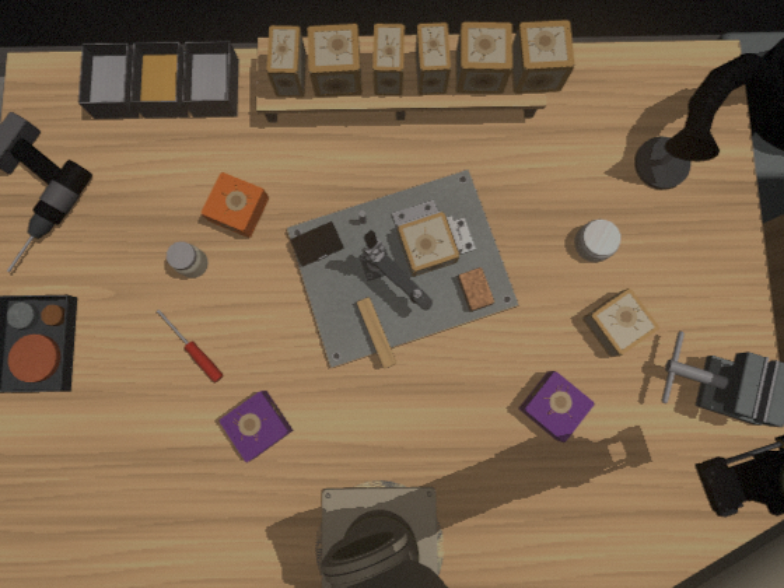

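View pics/side0.png

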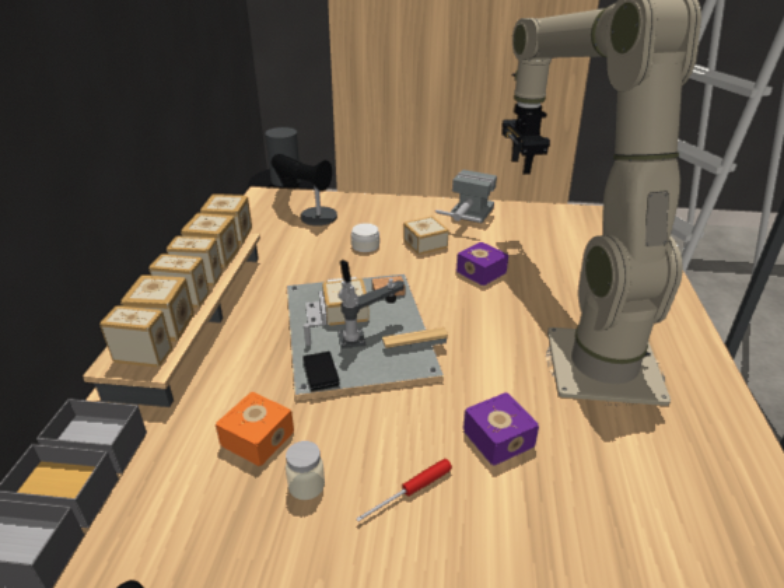

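The top view shows the jig with its natural resin block at (428,243) and the post at about (375,258). The strap points to about (418,294), towards the robot and the right. The sanding block is at (476,289) and the brush at (377,333). The orange and purple blocks are decoys, and the natural one at (624,320) is the spare. Next I'll fit the jig pose and check it on one enlarged crop.

```bash
cat > h.py <<'E'
import numpy as np, cv2
from workcell import sensors, optics
from scipy.optimize import least_squares
P={n:optics.camera_params(n) for n in('top','side')}
def proj(n,w):
    p=P[n];w=np.atleast_2d(w);c=w@p['world_to_cam'][:3,:3].T+p['world_to_cam'][:3,3]
    return np.c_[p['fx']*c[:,0]/c[:,2]+p['cx'],p['fy']*c[:,1]/c[:,2]+p['cy']]
def unproj(n,uv,z):
    p=P[n];R=p['world_to_cam'][:3,:3];t=p['world_to_cam'][:3,3]
    d=R.T@np.array([(uv[0]-p['cx'])/p['fx'],(uv[1]-p['cy'])/p['fy'],1]);c=-R.T@t
    return c+d*(z-c[2])/d[2]
def j2w(J,q):
    q=np.atleast_2d(np.array(q,float));c,s=np.cos(J[2]),np.sin(J[2])
    return np.c_[J[0]+c*q[:,0]-s*q[:,1],J[1]+s*q[:,0]+c*q[:,1],q[:,2]]
def clamp(th,lev):
    a=-np.pi/2-th; d=np.array([np.cos(a),np.sin(a)]); p=np.array([.02,.05])
    return {'strap_end':[*(p+.152*d),.120],'nut':[*(p+.115*d),.14],'pin':[*p,.142],
     'tip':[*(p-.094*np.sin(lev)*d),.142+.094*np.cos(lev)],'foot':[*(p+.115*d),.0805]}
E
python3 - <<'E'
from h import *
q=[[.16,.21,.018],[.16,-.21,.018],[-.16,-.21,.018],[-.16,.21,.018]]
px=np.array([[287,229],[467,171],[517,304],[331,367]])/1.4
r=least_squares(lambda J:(proj('top',j2w(J,q))-px).ravel(),[.5,0,.3]);J=r.x
print(J,r.fun)
print('strap end guess',unproj('top',(421/1.4,303/1.4),.12),'post',j2w(J,[.02,.05,.142]))
e=unproj('top',(422/1.4,303/1.4),.12)[:2]-j2w(J,[.02,.05,0])[0,:2]
print(np.hypot(*e)); th=-np.pi/2-(np.arctan2(e[1],e[0])-J[2]); th=(th+np.pi)%(2*np.pi)-np.pi;print('th',th)
np.save('J.npy',J)
for n,(x0,y0) in {'top':(195,110),'side':(190,170)}.items():
    im=optics.capture(n);s=4;w,h=200,150
    c=cv2.resize(im[y0:y0+h,x0:x0+w],None,fx=s,fy=s,interpolation=cv2.INTER_CUBIC)
    for k,v in clamp(th,0).items():
        u=proj(n,j2w(J,v))[0]; cv2.drawMarker(c,tuple(int(a) for a in (u-[x0,y0])*s),(0,255,0),0,12,1)
        print(n,k,u)
    for v in [[.07,-.015,.078],[.07,-.115,.078],[-.03,-.015,.078],[-.03,-.115,.078]]+q:
        u=proj(n,j2w(J,v))[0]; cv2.drawMarker(c,tuple(int(a) for a in (u-[x0,y0])*s),(255,0,255),1,10,1)
    cv2.imwrite(f'pics/{n}1.png',c)
E
```

```text
[ 0.57274118 -0.0536197   0.30734367] [-1.18119252 -0.79336739  0.43915745 -1.57428129  1.35895555  0.79490982
 -0.62300232  1.27574626]
strap end guess [ 0.47717342 -0.08933059  0.12      ] post [[5.76677602e-01 8.78841368e-05 1.42000000e-01]]
0.1351137342884537
th 1.1355232273260416
top strap_end [305.74197929 220.8758671 ]
top nut [296.61393055 209.98680652]
top pin [267.24387859 179.5742188 ]
top tip [266.23614126 170.92048397]
top foot [295.7408303  213.33992336]
side strap_end [289.32584239 201.73155497]
side nut [280.26036884 200.2060138 ]
side pin [250.15971798 211.44567818]
side tip [248.94922961 185.38169334]
side foot [280.23088543 215.27141195]
```

View pics/top1.png

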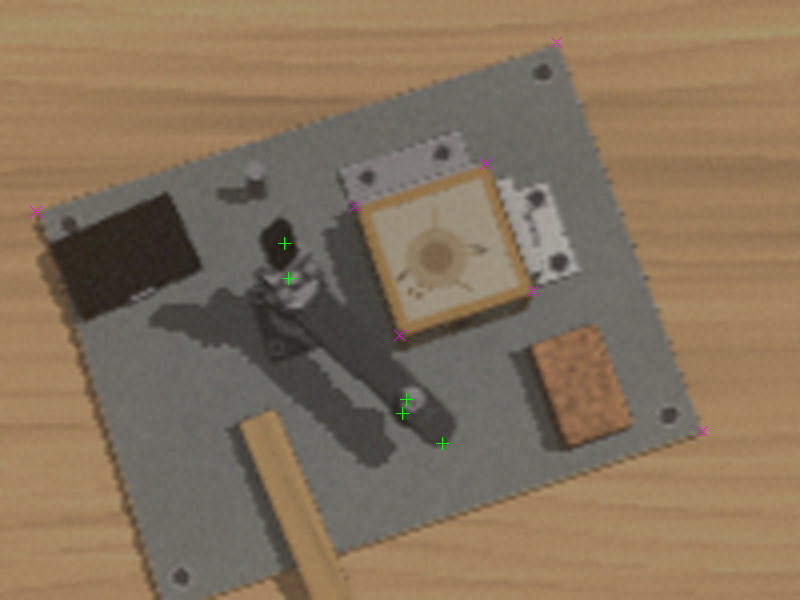

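View pics/side1.png

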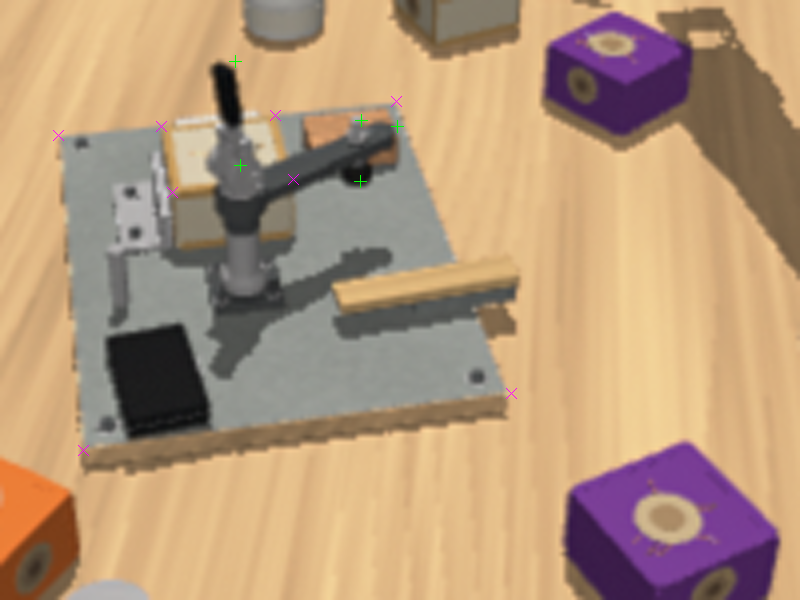

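The crops confirm the layout. Block top corners in the top crop are (360,210), (490,167), (530,290) and (400,335), the nut is at (414,397) and the strap tip at about (452,440). In the side crop the lever tip is at (220,65), slightly tilted. I'll refit with all of these points.

```bash
python3 - <<'E'
from h import *
q=[[.16,.21,.018],[.16,-.21,.018],[-.16,-.21,.018],[-.16,.21,.018]]
b=[[.07,-.015,.078],[.07,-.115,.078],[-.03,-.115,.078],[-.03,-.015,.078]]
pt=np.array([[37,213],[560,45],[702,433],[158,601],[360,210],[490,167],[530,290],[400,335],[414,398]])/4+[195,110]
ps=np.array([[61,137],[399,104],[506,396],[82,452],[175,198],[294,186],[357,126],[220,64]])/4+[190,170]
def f(x):
    c=clamp(x[3],x[4]);J=x[:3]
    A=proj('top',j2w(J,q+b+[c['nut']]));B=proj('side',j2w(J,[q[1],q[2],q[3],q[0],b[0],b[3],c['nut'],c['tip']]))
    return np.r_[(A-pt).ravel(),(B-ps).ravel()]
r=least_squares(f,[.57,-.05,.3,1.1,.1],loss='soft_l1');x=r.x
print(x.round(4));print(f(x).reshape(-1,2).round(1).tolist())
np.save('x.npy',x);J=x[:3]
for k,v in clamp(x[3],x[4]).items(): print(k,j2w(J,v).round(4))
for k,v in clamp(0,x[4]).items(): print('closed',k,j2w(J,v).round(4))
print('block',j2w(J,[.02,-.065,.078]),'guide', j2w(J,[.02,-.125,.076]))
E
```

```text
[ 0.5727 -0.0536  0.2967  1.0988  0.1296]
[[-0.1, -1.3], [-0.2, -0.2], [-0.1, 0.6], [0.5, 2.6], [-1.0, -0.9], [-0.8, -0.5], [0.5, 0.8], [-0.1, 0.2], [-1.1, -0.5], [0.1, -0.6], [0.1, -0.4], [0.7, -0.2], [-0.3, -0.7], [-0.5, -1.5], [-0.2, -1.6], [0.3, -1.7], [0.4, 0.9]]
strap_end [[ 0.468  -0.1056  0.12  ]]
nut [[ 0.4946 -0.0799  0.14  ]]
pin [[5.772e-01 1.000e-04 1.420e-01]]
tip [[0.586  0.0085 0.2352]]
foot [[ 0.4946 -0.0799  0.0805]]
closed strap_end [[ 0.6217 -0.1453  0.12  ]]
closed nut [[ 0.6108 -0.1099  0.14  ]]
closed pin [[5.772e-01 1.000e-04 1.420e-01]]
closed tip [[0.5737 0.0117 0.2352]]
closed foot [[ 0.6108 -0.1099  0.0805]]
block [[ 0.61084539 -0.10990393  0.078     ]] guide [[ 0.62838476 -0.16728311  0.076     ]]
```

Call:
{"fn": "servo_tool", "kwargs": {
  "steps": [
    {"linear":[0.69,-0.73,0],"rotation":[0,0,0],"jaw":-1},
    {"linear":[0.69,-0.73,0],"rotation":[0,0,0],"jaw":-1},
    {"linear":[0.69,-0.73,0],"rotation":[0,0,0],"jaw":-1},
    {"linear":[0.69,-0.73,0],"rotation":[0,0,0],"jaw":-1},
    {"linear":[0.69,-0.73,0],"rotation":[0,0,0],"jaw":-1},
    {"linear":[0.69,-0.73,0],"rotation":[0,0,0],"jaw":-1},
    {"linear":[0.69,-0.73,0],"rotation":[0,0,0],"jaw":-1},
    {"linear":[0.69,-0.73,0],"rotation":[0,0,0],"jaw":-1}
  ]
}}

```text
time_s: 1.0
position: [0.2686, -0.4191, 0.2445]
eef_rot: [-0.0, 0.99, 0.143, -0.0]
wrist_force: [0.7, -0.6, 0.1]
grip_width: 0.0309
gripper_force: 0.0
```

Call:
{"fn": "servo_tool", "kwargs": {
  "steps": [
    {"linear":[0.69,-0.73,0],"rotation":[0,0,0],"jaw":-1},
    {"linear":[0.69,-0.73,0],"rotation":[0,0,0],"jaw":-1},
    {"linear":[0.69,-0.73,0],"rotation":[0,0,0],"jaw":-1},
    {"linear":[0.69,-0.73,0],"rotation":[0,0,0],"jaw":-1},
    {"linear":[0.69,-0.73,0],"rotation":[0,0,0],"jaw":-1},
    {"linear":[0.69,-0.73,0],"rotation":[0,0,0],"jaw":-1},
    {"linear":[0.69,-0.73,0],"rotation":[0,0,0],"jaw":-1},
    {"linear":[0.69,-0.73,0],"rotation":[0,0,0],"jaw":-1}
  ]
}}

```text
time_s: 1.8
position: [0.3595, -0.24, 0.2446]
eef_rot: [0.0, 0.99, 0.143, -0.0]
wrist_force: [-0.4, -0.2, 0.5]
grip_width: 0.0004
gripper_force: 0.0
```

```bash
cat > plan.py <<'E'
from h import *
from scipy.spatial.transform import Rotation as Ro
x=np.load('x.npy');J=x[:3]
def axes():
    o=sensors.get_obs();w=o['eef_rot'];return np.array(o['position']),Ro.from_quat([*w[1:],w[0]]).as_matrix()
def units(pts):
    p,R=axes();pts=np.array(pts);d=np.diff(np.vstack([p,pts]),axis=0);return (d@R/.025).round(2)
def push(th,r=.140,z=.119,gap=0):
    _,R=axes();a=J[2]-np.pi/2-th;d=np.array([np.cos(a),np.sin(a)]);n=np.array([-d[1],d[0]])
    s=.0095*abs(n@R[:2,0])+.015*abs(n@R[:2,1])
    # centre so that the touching corner/face middle sits at radius r
    cx=np.sign(n@R[:2,0])*.0095;cy=np.sign(n@R[:2,1])*.015
    if abs(n@R[:2,1])<.05: cy=0
    corner=R[:2,0]*cx+R[:2,1]*cy
    along=corner@d
    P=j2w(J,[.02,.05,0])[0,:2]
    return np.r_[P+d*(r-along)-n*(.0125+s+gap),z]
E
python3 - <<'E'
from plan import *
p=push(x[3],gap=.015)
ths=[x[3]]+list(np.arange(1.0,.15,-.1))
W=[[*p[:2],.245],p]+[push(t) for t in ths]
print(np.c_[W,units(W)].round(3))
E
```

```text
[[ 0.444 -0.066  0.245  5.22  -5.72  -0.02 ]
 [ 0.444 -0.066  0.119  0.    -0.     5.04 ]
 [ 0.455 -0.077  0.119  0.28   0.53   0.   ]
 [ 0.464 -0.087  0.119  0.24   0.5    0.   ]
 [ 0.474 -0.096  0.119  0.29   0.48   0.   ]
 [ 0.485 -0.105  0.119  0.34   0.45   0.   ]
 [ 0.497 -0.112  0.119  0.38   0.41   0.   ]
 [ 0.51  -0.118  0.119  0.42   0.37   0.   ]
 [ 0.523 -0.123  0.119  0.45   0.33   0.   ]
 [ 0.537 -0.126  0.119  0.48   0.28   0.   ]
 [ 0.551 -0.128  0.119  0.51   0.23   0.   ]
 [ 0.565 -0.129  0.119  0.53   0.18   0.   ]]
```

Call:
{"fn": "servo_tool", "kwargs": {
  "steps": [
    {"linear":[0.65,-0.72,0],"rotation":[0,0,0],"jaw":-1},
    {"linear":[0.65,-0.72,0],"rotation":[0,0,0],"jaw":-1},
    {"linear":[0.65,-0.72,0],"rotation":[0,0,0],"jaw":-1},
    {"linear":[0.65,-0.72,0],"rotation":[0,0,0],"jaw":-1},
    {"linear":[0.65,-0.72,0],"rotation":[0,0,0],"jaw":-1},
    {"linear":[0.65,-0.72,0],"rotation":[0,0,0],"jaw":-1},
    {"linear":[0.65,-0.7,0],"rotation":[0,0,0],"jaw":-1},
    {"linear":[0.65,-0.7,0],"rotation":[0,0,0],"jaw":-1}
  ]
}}

```text
time_s: 2.6
position: [0.4435, -0.066, 0.2445]
eef_rot: [0.0, 0.99, 0.143, 0.0]
wrist_force: [0.3, -0.3, -1.1]
grip_width: 0.0002
gripper_force: 0.0
```

Call:
{"fn": "servo_tool", "kwargs": {
  "steps": [
    {"linear":[0,0,0.8],"rotation":[0,0,0],"jaw":-1},
    {"linear":[0,0,0.8],"rotation":[0,0,0],"jaw":-1},
    {"linear":[0,0,0.8],"rotation":[0,0,0],"jaw":-1},
    {"linear":[0,0,0.8],"rotation":[0,0,0],"jaw":-1},
    {"linear":[0,0,0.8],"rotation":[0,0,0],"jaw":-1},
    {"linear":[0,0,0.6],"rotation":[0,0,0],"jaw":-1},
    {"linear":[0,0,0.4],"rotation":[0,0,0],"jaw":-1}
  ]
}}

```text
time_s: 3.3
position: [0.4427, -0.0669, 0.1185]
eef_rot: [-0.0, 0.99, 0.143, -0.001]
wrist_force: [0.5, -0.6, 0.1]
grip_width: 0.0004
gripper_force: 0.0
```

```bash
python3 - <<'E'
from plan import *
print(axes()[0])
im=[cv2.resize(optics.capture(n)[y:y+150,a:a+200],(600,450) if 0 else (400,300),interpolation=cv2.INTER_CUBIC) for n,a,y in(('top',195,110),('side',190,150))]
cv2.imwrite('pics/a2.png',np.hstack(im))
E
```

```text
[ 0.44273556 -0.06691334  0.1184621 ]
```

View pics/a2.png

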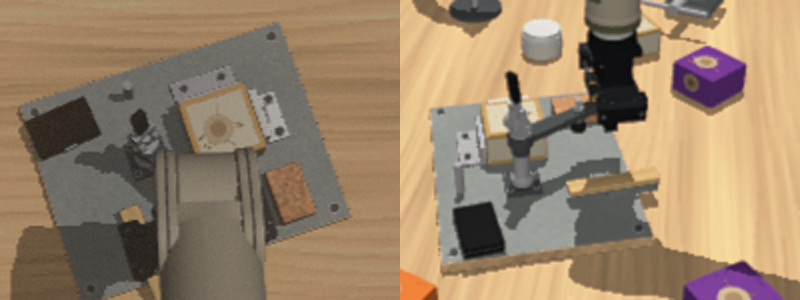

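The side panel shows the gripper beside the strap's outer end with no contact, and the block seated. The arm hides the strap in the top panel. I'll start sweeping the strap.

Call:
{"fn": "servo_tool", "kwargs": {
  "steps": [
    {"linear":[0.3,0.54,0],"rotation":[0,0,0],"jaw":-1},
    {"linear":[0.25,0.5,0],"rotation":[0,0,0],"jaw":-1},
    {"linear":[0.29,0.48,0],"rotation":[0,0,0],"jaw":-1},
    {"linear":[0.34,0.45,0],"rotation":[0,0,0],"jaw":-1},
    {"linear":[0.38,0.41,0],"rotation":[0,0,0],"jaw":-1},
    {"linear":[0.42,0.37,0],"rotation":[0,0,0],"jaw":-1}
  ]
}}

```text
time_s: 4.0
position: [0.5113, -0.1206, 0.1197]
eef_rot: [0.0, 0.99, 0.143, 0.0]
wrist_force: [-1.7, -0.1, 0.7]
grip_width: 0.0005
gripper_force: 0.6
```

Call:
{"fn": "servo_tool", "kwargs": {
  "steps": [
    {"linear":[0.45,0.33,0],"rotation":[0,0,0],"jaw":-1},
    {"linear":[0.48,0.28,0],"rotation":[0,0,0],"jaw":-1},
    {"linear":[0.51,0.23,0],"rotation":[0,0,0],"jaw":-1},
    {"linear":[0.53,0.18,0],"rotation":[0,0,0],"jaw":-1},
    {"linear":[0,0,0],"rotation":[0,0,0],"jaw":-1}
  ]
}}

```text
time_s: 4.5
position: [0.5665, -0.1303, 0.1195]
eef_rot: [-0.0, 0.99, 0.143, 0.001]
wrist_force: [-0.7, -0.2, 0.1]
grip_width: 0.0008
gripper_force: 0.0
```

```bash
python3 - <<'E'
from plan import *
print(axes()[0])
im=[]
for n,a,y in(('top',195,110),('side',190,170)):
    c=cv2.resize(optics.capture(n)[y:y+150,a:a+133],(400,450),interpolation=cv2.INTER_CUBIC)
    for t,col in((.2,(0,255,0)),(0,(255,0,255))):
        for k in('nut','strap_end','tip'):
            u=(proj(n,j2w(J,clamp(t,x[4])[k]))[0]-[a,y])*3
            cv2.drawMarker(c,tuple(int(v) for v in u),col,0,8,1)
    im.append(c)
cv2.imwrite('pics/a3.png',np.hstack(im))
W=[push(t) for t in (.1,.02,.0001)];print(np.c_[W,units(W)].round(3))
E
```

```text
[ 0.56646774 -0.13027454  0.1194581 ]
[[ 0.579 -0.128  0.119  0.56   0.09   0.01 ]
 [ 0.594 -0.141  0.119  0.44   0.66  -0.   ]
 [ 0.597 -0.14   0.119  0.11   0.01  -0.   ]]
```

View pics/a3.png

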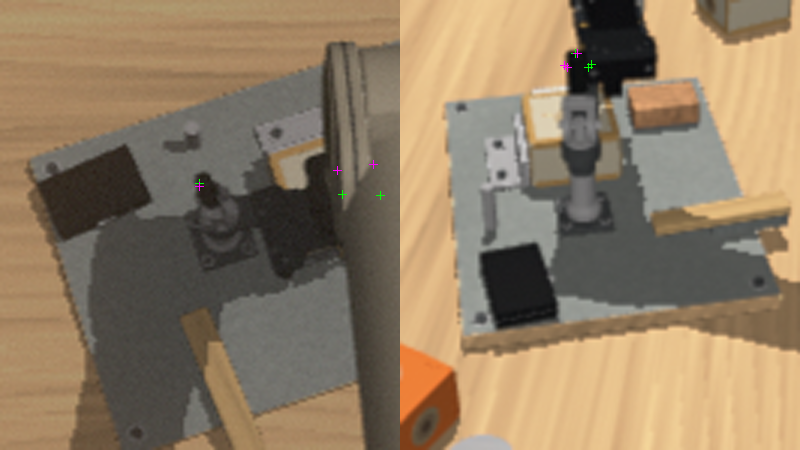

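The side view shows the strap turned nearly over the block, with the lever in line and still up. The strap's end is hidden by the gripper. I'll push to nearly 0, then back off and look.

Call:
{"fn": "servo_tool", "kwargs": {
  "steps": [
    {"linear":[0.3,0.3,0],"rotation":[0,0,0],"jaw":-1},
    {"linear":[0.3,0.25,0],"rotation":[0,0,0],"jaw":-1},
    {"linear":[0.25,0.2,0],"rotation":[0,0,0],"jaw":-1},
    {"linear":[0.2,0,0],"rotation":[0,0,0],"jaw":-1},
    {"linear":[0,0,0],"rotation":[0,0,0],"jaw":-1}
  ]
}}

```text
time_s: 5.1
position: [0.5959, -0.1396, 0.1195]
eef_rot: [-0.0, 0.99, 0.143, 0.0]
wrist_force: [0.1, 0.3, -0.3]
grip_width: 0.0001
gripper_force: 0.0
```

```bash
python3 - <<'E'
from plan import *
p,R=axes();print(p)
P=j2w(J,[.02,.05,0])[0,:2];print((p[:2]-P)@R[:2,:2], 'face->strap angle est', ((P-p[:2])@R[:2,0]-.022)/.14)
E
```

```text
[ 0.59588059 -0.13955651  0.1194721 ]
[-0.02177361  0.13917677] face->strap angle est -0.001617092779148959
```

Call:
{"fn": "servo_tool", "kwargs": {
  "steps": [
    {"linear":[-0.8,0,0],"rotation":[0,0,0],"jaw":-1},
    {"linear":[-0.4,0,-1],"rotation":[0,0,0],"jaw":-1},
    {"linear":[-0.5,0,-1],"rotation":[0,0,0],"jaw":-1},
    {"linear":[-1,0,-1],"rotation":[0,0,0],"jaw":-1},
    {"linear":[-1,0,-1],"rotation":[0,0,0],"jaw":-1},
    {"linear":[-1,0,-1],"rotation":[0,0,0],"jaw":-1},
    {"linear":[-1,0,-1],"rotation":[0,0,0],"jaw":-1},
    {"linear":[-1,0,-1],"rotation":[0,0,0],"jaw":-1}
  ]
}}

```text
time_s: 5.9
position: [0.4336, -0.1871, 0.2957]
eef_rot: [0.0, 0.99, 0.144, 0.0]
wrist_force: [1.0, -1.4, -0.4]
grip_width: 0.0006
gripper_force: 0.0
```

```bash
python3 - <<'E'
from plan import *
print(axes()[0])
im=[]
for n,a,y in(('top',225,110),('side',215,150)):
    c=cv2.resize(optics.capture(n)[y:y+120,a:a+100],(400,480),interpolation=cv2.INTER_CUBIC)
    for k in('nut','strap_end','tip','pin'):
            u=(proj(n,j2w(J,clamp(0,x[4])[k]))[0]-[a,y])*4
            cv2.drawMarker(c,tuple(int(v) for v in u),(255,0,255),0,8,1)
    im.append(c)
cv2.imwrite('pics/a4.png',np.hstack(im))
E
```

```text
[ 0.4335674  -0.18712482  0.2956608 ]
```

View pics/a4.png

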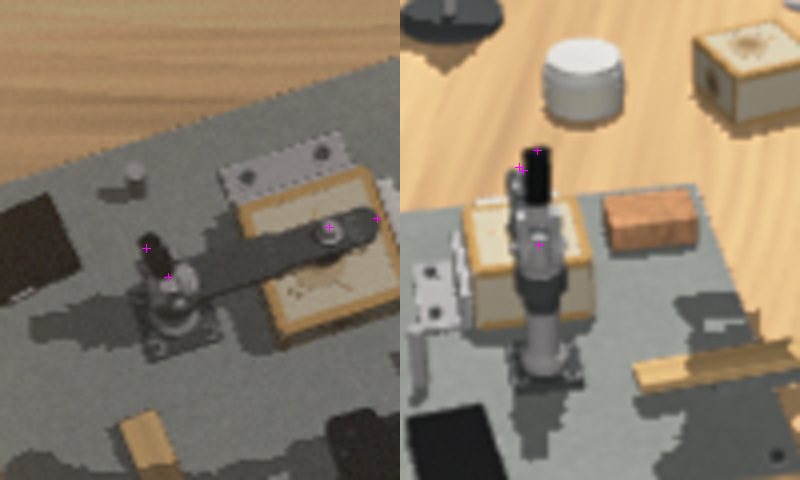

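The top panel shows the strap lying along the block's centre line, with the nut at (330,231) against a predicted (330,227). The lever is still up, with its tip at the predicted (537,150) in the side panel. Next I'll plan the lever push.

```bash
python3 - <<'E'
from plan import *
p,R=axes();u=-R[:2,1];u/=np.hypot(*u);P=j2w(J,[.02,.05,0])[0,:2]
def L(f,s=.065,gap=0):
    a=s*np.sin(f)-.0065*np.cos(f)-gap-.015;z=.142+s*np.cos(f)+.0065*np.sin(f)+.022
    return np.r_[P+u*a,z]
st=L(.13,gap=.02)
W=[[*st[:2],.3],st]+[L(f) for f in [.13]+list(np.arange(.25,1.62,.15))]
print(np.c_[W,units(W)].round(3))
E
```

```text
[[ 5.87e-01 -3.20e-02  3.00e-01  7.64e+00 -4.32e+00 -7.00e-02]
 [ 5.87e-01 -3.20e-02  2.29e-01 -1.00e-02 -2.00e-02  2.83e+00]
 [ 5.81e-01 -1.20e-02  2.29e-01  0.00e+00 -8.00e-01 -0.00e+00]
 [ 5.79e-01 -5.00e-03  2.29e-01 -0.00e+00 -3.10e-01  3.00e-02]
 [ 5.76e-01  4.00e-03  2.26e-01 -0.00e+00 -3.80e-01  9.00e-02]
 [ 5.73e-01  1.30e-02  2.23e-01 -0.00e+00 -3.70e-01  1.40e-01]
 [ 5.71e-01  2.10e-02  2.18e-01 -0.00e+00 -3.40e-01  1.90e-01]
 [ 5.69e-01  2.80e-02  2.12e-01 -0.00e+00 -3.10e-01  2.40e-01]
 [ 5.67e-01  3.50e-02  2.05e-01 -0.00e+00 -2.70e-01  2.90e-01]
 [ 5.66e-01  4.00e-02  1.96e-01 -0.00e+00 -2.20e-01  3.20e-01]
 [ 5.64e-01  4.40e-02  1.88e-01 -0.00e+00 -1.70e-01  3.50e-01]
 [ 5.64e-01  4.70e-02  1.78e-01 -0.00e+00 -1.20e-01  3.70e-01]
 [ 5.63e-01  4.80e-02  1.69e-01 -0.00e+00 -6.00e-02  3.90e-01]]
```

Call:
{"fn": "servo_tool", "kwargs": {
  "steps": [
    {"linear":[0.95,-0.54,-0.05],"rotation":[0,0,0],"jaw":-1},
    {"linear":[0.95,-0.54,-0.05],"rotation":[0,0,0],"jaw":-1},
    {"linear":[0.95,-0.54,0],"rotation":[0,0,0],"jaw":-1},
    {"linear":[0.95,-0.54,0],"rotation":[0,0,0],"jaw":-1},
    {"linear":[0.95,-0.54,0],"rotation":[0,0,0],"jaw":-1},
    {"linear":[0.95,-0.54,0],"rotation":[0,0,0],"jaw":-1},
    {"linear":[0.95,-0.54,0],"rotation":[0,0,0],"jaw":-1},
    {"linear":[0.95,-0.54,0],"rotation":[0,0,0],"jaw":-1}
  ]
}}

```text
time_s: 6.8
position: [0.5869, -0.0284, 0.2964]
eef_rot: [-0.0, 0.99, 0.144, -0.0]
wrist_force: [0.6, -0.2, 0.5]
grip_width: 0.0005
gripper_force: 0.0
```

Call:
{"fn": "servo_tool", "kwargs": {
  "steps": [
    {"linear":[0,0,0.7],"rotation":[0,0,0],"jaw":-1},
    {"linear":[0,0,0.8],"rotation":[0,0,0],"jaw":-1},
    {"linear":[0,0,0.8],"rotation":[0,0,0],"jaw":-1},
    {"linear":[0,0,0.5],"rotation":[0,0,0],"jaw":-1},
    {"linear":[0,0,0],"rotation":[0,0,0],"jaw":-1}
  ]
}}

```text
time_s: 7.3
position: [0.5853, -0.0295, 0.2251]
eef_rot: [-0.0, 0.99, 0.144, -0.001]
wrist_force: [-0.4, 0.1, 0.3]
grip_width: 0.0004
gripper_force: 0.0
```

Call:
{"fn": "servo_tool", "kwargs": {
  "steps": [
    {"linear":[0,-0.4,0],"rotation":[0,0,0],"jaw":-1},
    {"linear":[0,-0.4,0],"rotation":[0,0,0],"jaw":-1},
    {"linear":[0,-0.31,0.03],"rotation":[0,0,0],"jaw":-1},
    {"linear":[0,-0.38,0.09],"rotation":[0,0,0],"jaw":-1},
    {"linear":[0,0,0],"rotation":[0,0,0],"jaw":-1}
  ]
}}

```text
time_s: 7.8
position: [0.5753, 0.0077, 0.2244]
eef_rot: [-0.0, 0.99, 0.144, 0.0]
wrist_force: [-0.0, -0.6, 0.5]
grip_width: 0.0007
gripper_force: 0.0
```

```bash
python3 - <<'E'
from plan import *
print(axes()[0])
im=[]
for n,a,y in(('top',225,110),('side',215,140)):
    c=cv2.resize(optics.capture(n)[y:y+120,a:a+100],(400,480),interpolation=cv2.INTER_CUBIC)
    for k in('nut','strap_end','tip'):
            u=(proj(n,j2w(J,clamp(0,.4)[k]))[0]-[a,y])*4
            cv2.drawMarker(c,tuple(int(v) for v in u),(255,0,255),0,8,1)
    im.append(c)
cv2.imwrite('pics/a5.png',np.hstack(im))
E
```

```text
[0.57530426 0.00768777 0.22442884]
```

View pics/a5.png

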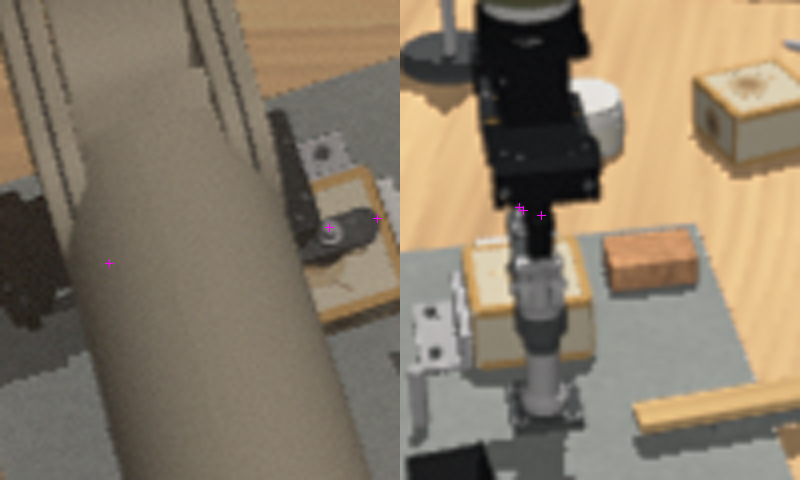

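The strap hasn't moved: the nut is still at (331,231). In the side panel the finger is in line with the lever. I'll carry on along the arc.

Call:
{"fn": "servo_tool", "kwargs": {
  "steps": [
    {"linear":[0,-0.3,0.1],"rotation":[0,0,0],"jaw":-1},
    {"linear":[0,-0.34,0.19],"rotation":[0,0,0],"jaw":-1},
    {"linear":[0,-0.31,0.24],"rotation":[0,0,0],"jaw":-1},
    {"linear":[0,-0.27,0.29],"rotation":[0,0,0],"jaw":-1},
    {"linear":[0,-0.22,0.32],"rotation":[0,0,0],"jaw":-1}
  ]
}}

```text
time_s: 8.4
position: [0.5649, 0.0416, 0.1949]
eef_rot: [-0.0, 0.99, 0.144, -0.0]
wrist_force: [-0.8, -0.7, 3.3]
grip_width: 0.0004
gripper_force: 1.9
```

Call:
{"fn": "servo_tool", "kwargs": {
  "steps": [
    {"linear":[0,-0.17,0.35],"rotation":[0,0,0],"jaw":-1},
    {"linear":[0,-0.12,0.37],"rotation":[0,0,0],"jaw":-1},
    {"linear":[0,-0.06,0.3],"rotation":[0,0,0],"jaw":-1},
    {"linear":[0,0,0],"rotation":[0,0,0],"jaw":-1}
  ]
}}

```text
time_s: 8.8
position: [0.5627, 0.0492, 0.1694]
eef_rot: [-0.0, 0.99, 0.144, -0.0]
wrist_force: [-0.9, 1.3, 3.2]
grip_width: 0.0008
gripper_force: 1.2
```

Call:
{"fn": "servo_tool", "kwargs": {
  "steps": [
    {"linear":[0,0,0.06],"rotation":[0,0,0],"jaw":-1},
    {"linear":[0,0,0],"rotation":[0,0,0],"jaw":-1}
  ]
}}

```text
time_s: 9.0
position: [0.5629, 0.0493, 0.1689]
eef_rot: [-0.0, 0.99, 0.144, 0.0]
wrist_force: [-5.3, 2.0, 10.4]
grip_width: 0.0004
gripper_force: 5.6
```

The force jumped and the tool hardly moved, so the lever is at its stop. I'll retreat straight up and away, then check.

Call:
{"fn": "servo_tool", "kwargs": {
  "steps": [
    {"linear":[0,0,-0.5],"rotation":[0,0,0],"jaw":-1},
    {"linear":[0,0,-1],"rotation":[0,0,0],"jaw":-1},
    {"linear":[0,0,-1],"rotation":[0,0,0],"jaw":-1},
    {"linear":[0,0,-1],"rotation":[0,0,0],"jaw":-1},
    {"linear":[-1,0,-1],"rotation":[0,0,0],"jaw":-1},
    {"linear":[-1,0,0],"rotation":[0,0,0],"jaw":-1},
    {"linear":[-1,0,0],"rotation":[0,0,0],"jaw":-1},
    {"linear":[-1,0,0],"rotation":[0,0,0],"jaw":-1}
  ]
}}

```text
time_s: 9.8
position: [0.4662, 0.0199, 0.281]
eef_rot: [0.0, 0.99, 0.143, 0.0]
wrist_force: [-0.5, -0.5, 0.4]
grip_width: 0.0006
gripper_force: 0.0
```

Call:
{"fn": "servo_tool", "kwargs": {
  "steps": [
    {"linear":[-1,0,0],"rotation":[0,0,0],"jaw":-1},
    {"linear":[-1,0,0],"rotation":[0,0,0],"jaw":-1},
    {"linear":[0,0,0],"rotation":[0,0,0],"jaw":-1}
  ]
}}

```text
time_s: 10.1
position: [0.4173, 0.005, 0.2813]
eef_rot: [0.001, 0.99, 0.142, 0.0]
wrist_force: [0.0, 0.2, 0.5]
grip_width: 0.0007
gripper_force: 0.0
```

```bash
python3 - <<'E'
from plan import *
print(axes()[0])
im=[]
for n,a,y in(('top',225,110),('side',215,140)):
    c=cv2.resize(optics.capture(n)[y:y+120,a:a+100],(400,480),interpolation=cv2.INTER_CUBIC)
    for k in('nut','strap_end','tip'):
            u=(proj(n,j2w(J,clamp(0,1.58)[k]))[0]-[a,y])*4
            cv2.drawMarker(c,tuple(int(v) for v in u),(255,0,255),0,8,1)
    im.append(c)
cv2.imwrite('pics/a6.png',np.hstack(im))
E
```

```text
[0.41727467 0.00496406 0.28126907]
```

View pics/a6.png

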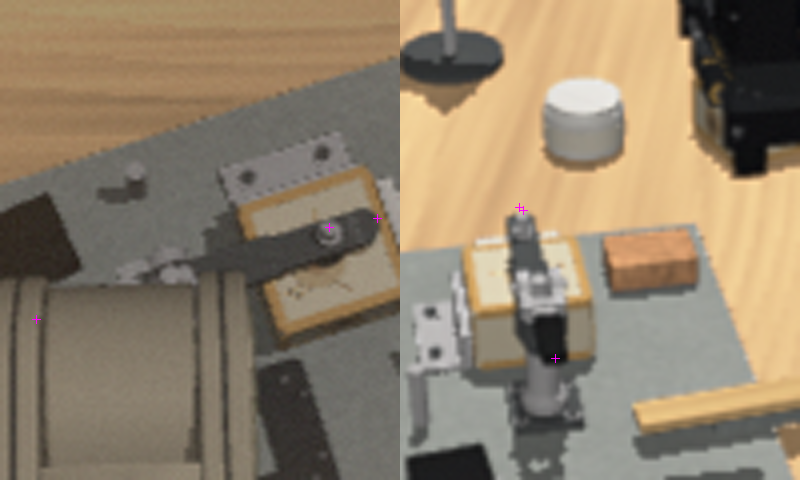

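The lever lies flat, with its tip at about (552,357) in the side panel, where it was predicted. The foot is over the block (nut at (331,232)), the block hasn't moved, and the robot is clear. I'm handing in the job.

```bash
python3 -c "
from workcell import close_job
print(close_job())"
```

```text
the job is handed in; nothing more can be done
None
```

The strap is swung over the block, the cam lever is down flat at its stop, and the job is handed in at about 10 s; the final pictures showed the block seated and the arm clear, but the foot's pressing force was not measured directly and no verdict was returned.

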